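Clamp an engraving block under the spring flap of a wiping board

TASK

Clamp the oblong wood-engraving block on the wiping board. Press the spring flap's thumb plate down with one fingertip and keep the flap open while your other fingertip pushes the block under it, square and fully home against the stop bar; then let go so that the flap closes on the block. Do not grasp or lift the block, and leave everything else where it is.

Things in the scene. Friction and masses are not known exactly. Their poses are not given: they have to be found in the camera images.
- board: Fixed plywood wiping board, 300 mm (its x) x 240 mm (its y), deck (top face) 20 mm above the table. Origin: centre of its underside at table height. Its +x axis points from the open end to the flap clip, roughly away from the robot; z is up. The clip stands at the +x end, on the board's centre line.
- stop (a point): Foot of the stop bar's face: point on the deck in the middle of the upright face that the block must meet (board x 95 mm, y 0). Axes as the board's. The bar is 90 mm wide, 10 mm high, 3 mm thick. The flap's hinge axis runs along board y, 8 mm beyond this face (+x), 8 mm above the deck; the hinge lugs, 42 mm either side of the centre line, are 14 mm high.
- flap (a joint): Hinge angle of the steel spring flap (rad): 0 = shut, 0.85 = thumb plate level, 0.95 = end stop. A seesaw: pressing the thumb plate (+x side of the hinge) down lifts the lip (-x side). A spring always closes it (0.08 Nm shut, 0.12 Nm open: about 3 to 8 N on the plate). It rests on the block at about 0.61 and clears it only above that: press it well down.
- lip (a point): Lower edge of the flap's rolled lip, in its middle (lip 70 mm wide along board y). Shut, it is 1.5 mm above the deck, 16 mm before the stop face: nothing can pass under. Opening, it swings up; the flap never reaches more than 19 mm before the stop face; with the thumb plate level the lip is 21 mm above the deck. Between lip and hinge the sheet arches to 26 mm.
- thumb (a point): Middle of the flat thumb plate's upper face, 30 mm from the hinge. The plate is 66 mm wide (board y) and reaches 53 mm from the hinge. Shut, it rises at 49 degrees to 48 mm above the deck, 36 mm beyond the hinge. At 0.85 rad it is level, its face 8 mm above the deck, ending 61 mm beyond the stop face. Polished: a fingertip slides along it unless it forces the plate onto its end stop.
- block: The oblong wood-engraving block, loose on the deck: 36 mm (its x) x 76 mm (its y) x 16 mm high, about 45 g (varies), dark upper face. Origin: centre of its underside. Its +x side faces the flap.
- block_front (a point): Middle of the lower edge of the block's +x side (the side that goes to the stop bar): 18 mm from the block's origin along its +x.
- square_block: Bystander: square wood block 52 x 52 x 16 mm lying on the board. Origin: centre of its underside.
- ink_tin: Bystander: round ink tin, 52 mm across, 36 mm high, standing on the board. Origin: centre of its underside.
- brush: Bystander: brush 150 mm long lying along a side of the board. Origin near its middle, at its underside.
- medium_bottle: Bystander: bottle 60 mm across, 170 mm high, on the table. Origin: centre of its underside.
- palette_knife: Bystander: palette knife 200 mm long lying on the table.
- screwdriver: Bystander: screwdriver 180 mm long lying on the table.
- brayer: Bystander: hand roller lying on the table, roller 100 mm wide, 44 mm across, handle to 150 mm behind it. Origin: under the roller's middle.
Mind the look-alikes: they are no part of the job. Leave any white look-alike of the block alone.

How it is judged (in metres and radians):
On the way, in this order (a step that is already met when the one before it is completed fails the run):
1. the flap is held open, clear of the block's height, before the block is under it (value of joint flap above 0.65 rad and x of block_front in the frame of stop below -0.014 m), for 0.1 s.
2. with the flap still held clear, the block is pushed under it, to within 8 mm of the stop (value of joint flap above 0.64 rad and x of block_front in the frame of stop above -0.008 m), for 0.05 s.
At the end, for the whole second after the job is handed in: The block lies flat on the deck with its long side against the stop bar (within 3 mm and 4 degrees, within 25 mm of the board's centre line), and the flap has closed on its top (angle 0.55 to 0.635 rad); everything is at rest (x of block_front in the frame of stop above -0.003 m and y of block_front in the frame of stop between -0.025 and 0.025 m and z of block_front in the frame of stop below 0.003 m and angle between the x axis of block and the x axis of board, either way round below 0.07 rad and angle between block's own z axis and vertical below 0.05 rad and value of joint flap between 0.55 and 0.635 rad and linear speed of block below 0.01 m/s); the robot touches nothing.
It fails at once if the block is lifted off the deck or tipped (z of block in the frame of board above 0.027 m or angle between block's own z axis and vertical above 0.25 rad).
It fails at once if a bystander is moved more than 15 mm (distance of any of square_block, ink_tin, brush, medium_bottle, palette_knife, screwdriver, brayer from where it was at the start of the episode above 0.015 m).
It also fails if it takes over 48 s, if anything falls off the work surface, if the arm or the gripper's body presses on something with over 40 N, if the wrist force passes 120 N, or if a joint passes its speed limit or range.

ROBOT

A 7-joint arm with a two-finger parallel gripper is mounted at the origin on the work surface. World frame = base frame: x ahead of the robot, y to its left, z up, the work surface at z = 0. Lengths are in mm, angles in rad, forces in N, time in s.
With the tool pointing down it reaches from about 400 to 850 mm from the base axis. Payload 4.4 kg.
Tool frame: the origin (TCP) lies between the finger pads; the fingertips stand tip_extent ahead of it and the grasp point (between the pads) lies 2 mm behind it (tip_extent is the distance from the TCP to the fingertips, in mm); z points along the fingers, y is the line along which they close (so a half turn about z gives the same grasp; the last joint's range is limited). The gripper opens to 94 mm and grips with 3 to 60 N. Pads are 16 mm wide; open, the fingers measure 119 mm over their backs; the gripper's body (75 mm by 177 mm) begins 78 mm behind the grasp point.
Start: joints at [-1.244, 0.628, 0.038, 1.517, -0.027, 0.996, -0.02], TCP at [248.783, 600.521, 222.478] pointing down, gripper open.
Joint ranges: [-3.06, 3.06], [-0.37, 2.12], [-1.25, 1.32], [0.18, 2.47], [-1.1, 4.24], [0.23, 1.98], [-2.94, 2.94]. Speed limits (rad/s): [2.57, 2.57, 3.14, 3.14, 3.14, 3.14, 3.14].

INTERFACE

Orientations are given as a unit quaternion [x, y, z, w].
In Python, from rig import * gives the robot as it stands. The module is installed in compiled form; this text tells all that it offers.
- The arm moves only by the shell command python3 -m crank 'ROWS' [FORCE]. ROWS is a JSON object of lists of equal length, an entry for each row: "angular": the turn, a rotation vector about the world's x, y, z in rad, a list of three; "travel": the shift along the world's x, y, z in mm, a list of three; "hand": the finger opening in mm, from 0 to 94. In form: {"angular": [[wx, wy, wz], ...], "travel": [[dx, dy, dz], ...], "hand": [hand, ...]}. A call has 1 to 8 rows; each row is the pose to reach, as a shift and turn from the pose commanded when the call began; what a row does not reach only later rows make up. A row lasts 1/12 s, in which the tool goes at most 41.7 mm and 7.16 degrees, less where a joint would pass 70% of its speed; a pose out of reach is approached as far as the arm can. A call with a gripper value outside its range is refused whole. The fingers move at their own pace and stop on an object; FORCE is the grip in N (left out, the last holds). Time passes only in rows, so rows that repeat a pose let the fingers close. It gives the time, the measured TCP pose, the force, the opening and the grip force at its end, in the units of the state.
- sense(): the state, without advancing time (a new reading comes with each control period).
- grab_frame(name): name is "side" or "top"; returns a dict with "frame" (400x640x3 uint8, red, green, blue), "mtx" (3x3 intrinsics, pixels), "k1" (the pictures are not rectified: a ray, as slopes to the right and down, at radius r is drawn at 1 + k1 r^2 times it, then the intrinsics apply), "camera_from_world" (4x4, takes a point from world to camera coordinates). Camera axes: x right, y up, looking along -z (the intrinsics and any distortion apply to the point x, -y, -z); pixel columns grow to the right and rows downward; lengths in mm; the calibration is good to about 2 mm. A picture is of the moment at which its call begins. There is no depth.
- hand_in(): hands the job in; it is judged then, once.
The state is a dict: "t": time; "qpos": joint angles; "joint_vel": joint speeds; "joint_torque": joint torques, N m; "tool_pos": TCP position; "orientation": TCP orientation; "wrist_force": force on the tool from outside, world axes, zero at the start; "ft_torque": the same for the moment, N m; "finger_gap": finger opening in mm; "finger_force": force on a finger pad.
Only numpy, scipy, OpenCV 4.12 (cv2) and the standard library are available. Lean on these libraries where they do the work, as an engineer would, in place of code of your own. Each camera call takes 0.05 s, during which the arm holds its last target. There are 200 camera calls.

## Working session

There is one attempt and no reset: what is moved stays moved. The work goes in short steps, Python scripts to look and compute and a shell command to move; the robot and the scene stay as the last step left them, time stands still between calls to the robot, and variables do not carry over. Pictures are saved under pics/ and viewed, at most 10 in all, crops included, and the job is handed in when it is done.

```bash
mkdir -p pics
python3 - <<'E'
from rig import *
import cv2
s=sense();print({k:s[k] for k in('t','tool_pos','orientation','finger_gap','wrist_force')}); print([k for k in dir() if 'tip' in k.lower()], s.keys())
for n in('top','side'):
    f=grab_frame(n);cv2.imwrite(f'pics/{n}0.png',f['frame'][:,:,::-1]);print(n,f['mtx'],f['k1'],f['camera_from_world'].round(3) if hasattr(f['camera_from_world'],'round') else f['camera_from_world'])
try: print(tip_extent)
except Exception as e: print(e)
E
```

```text
{'t': 0.0, 'tool_pos': array([248.51458578, 599.98114589, 221.59162582]), 'orientation': array([ 1.95116231e-01,  9.80779724e-01, -8.71173237e-04, -1.76729857e-04]), 'finger_gap': 93.90931279899178, 'wrist_force': array([-0.01691915, -0.41172149,  0.07306129])}
['tip_extent'] dict_keys(['t', 'qpos', 'joint_vel', 'joint_torque', 'tool_pos', 'orientation', 'wrist_force', 'ft_torque', 'finger_force', 'finger_gap'])
top [[368.95602316   0.         326.26228155]
 [  0.         368.95602316 195.30236129]
 [  0.           0.           1.        ]] -0.07716151254235201 [[-1.000000e-03 -1.000000e+00 -9.000000e-03  2.100400e+01]
 [ 9.900000e-01 -2.000000e-03  1.410000e-01 -5.324270e+02]
 [-1.410000e-01 -9.000000e-03  9.900000e-01 -1.028034e+03]
 [ 0.000000e+00  0.000000e+00  0.000000e+00  1.000000e+00]]
side [[478.47786059   0.         321.45272074]
 [  0.         478.47786059 190.63083967]
 [  0.           0.           1.        ]] -0.02685633163200731 [[ 7.230000e-01 -6.900000e-01 -1.600000e-02 -3.901670e+02]
 [ 4.040000e-01  4.040000e-01  8.210000e-01 -2.523300e+02]
 [-5.600000e-01 -6.000000e-01  5.710000e-01 -1.185565e+03]
 [ 0.000000e+00  0.000000e+00  0.000000e+00  1.000000e+00]]
17.0
```

View pics/top0.png

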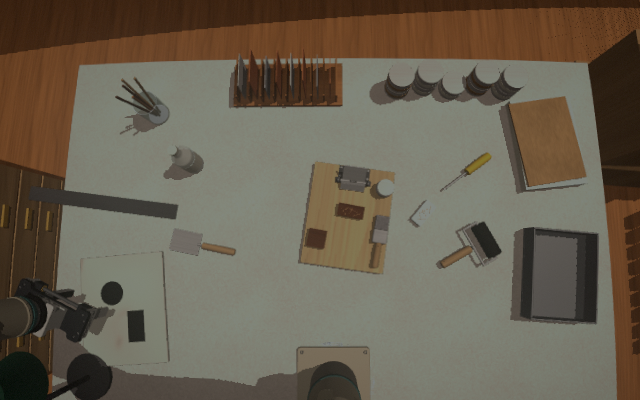

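View pics/side0.png

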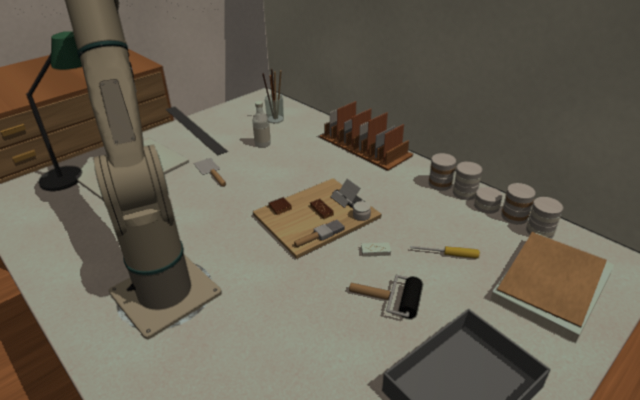

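Top view: board corners are near (316,162), (395,171), (382,273), (300,263), the clip is at (353,178), the oblong block at (350,211), the square block at (316,238) and the tin at (385,188). I'll measure the board and block next.

```bash
cat > h.py <<'E'
from rig import *
import cv2, numpy as np
def ray(f,uv,z):
    uv=np.array(uv,float).reshape(-1,1,2)
    n=cv2.undistortPoints(uv,np.array(f['mtx']),np.array([f['k1'],0,0,0.])).reshape(-1,2)
    T=np.array(f['camera_from_world']);R,t=T[:3,:3],T[:3,3]
    d=np.c_[n[:,0],-n[:,1],-np.ones(len(n))]@R; c=-R.T@t
    return (c+d*((z-c[2])/d[:,2])[:,None])[:,:2]
def proj(f,P):
    T=np.array(f['camera_from_world']);p=np.array(P,float).reshape(-1,3)@T[:3,:3].T+T[:3,3]
    return cv2.projectPoints(np.c_[p[:,0],-p[:,1],-p[:,2]],np.zeros(3),np.zeros(3),np.array(f['mtx']),np.array([f['k1'],0,0,0.]))[0].reshape(-1,2)
def rect(c): return cv2.boxPoints(cv2.minAreaRect(c))
E
python3 - <<'E'
from h import *
f=grab_frame('top');im=f['frame'][:,:,::-1].copy();hsv=cv2.cvtColor(im,cv2.COLOR_BGR2HSV)
for p in [(330,200),(350,211),(316,238),(340,255),(280,200),(353,185),(375,215)]: print(p,hsv[p[1],p[0]])
roi=np.zeros(hsv.shape[:2],np.uint8);roi[150:285,290:405]=255
b=cv2.inRange(hsv,(5,70,60),(30,255,255))&roi
c=max(cv2.findContours(b,0,1)[0],key=cv2.contourArea)
q=cv2.approxPolyDP(cv2.convexHull(c),6,True).reshape(-1,2);print('board px',q.tolist(),ray(f,q,20).round(1).tolist());r=rect(cv2.convexHull(c));print('rect',ray(f,r,20).round(1).tolist())
d=cv2.inRange(hsv,(0,70,0),(15,255,95))&roi
for c in cv2.findContours(d,0,1)[0]:
    if cv2.contourArea(c)>60: r=rect(c);w=ray(f,r,36);print('dark',cv2.contourArea(c),r.round(1).tolist(),w.round(1).tolist(),'ctr',w.mean(0).round(1))
a=cv2.resize(im[150:285,285:415],None,fx=4.4,fy=4.4,interpolation=cv2.INTER_CUBIC);cv2.imwrite('pics/c1.png',a)
g=grab_frame('side')['frame'][170:260,240:390,::-1];cv2.imwrite('pics/c2.png',cv2.resize(g,None,fx=5,fy=5,interpolation=cv2.INTER_CUBIC))
E
```

```text
(330, 200) [ 19 107 129]
(350, 211) [ 12 129  83]
(316, 238) [ 11 129  69]
(340, 255) [ 19 102 130]
(280, 200) [ 37  25 134]
(353, 185) [16 33 84]
(375, 215) [ 17 110 109]
board px [[315, 162], [394, 173], [382, 272], [300, 261]] [[635.3, 53.9], [601.4, -180.7], [312.8, -139.1], [344.4, 96.1]]
rect [[341.4, 97.7], [639.3, 57.2], [603.0, -187.7], [307.6, -138.6]]
dark 300.0 [[305.29998779296875, 245.5], [308.8999938964844, 227.39999389648438], [326.6000061035156, 230.89999389648438], [323.0, 249.0]] [[388.7, 80.0], [440.1, 69.9], [429.9, 19.3], [378.7, 29.6]] ctr [409.3  49.7]
dark 295.5 [[336.0, 214.8000030517578], [338.1000061035156, 202.1999969482422], [363.8999938964844, 206.5], [361.79998779296875, 219.10000610351562]] [[476.0, -7.8], [512.6, -14.0], [499.9, -88.2], [463.5, -81.7]] ctr [488.  -47.9]
```

View pics/c1.png

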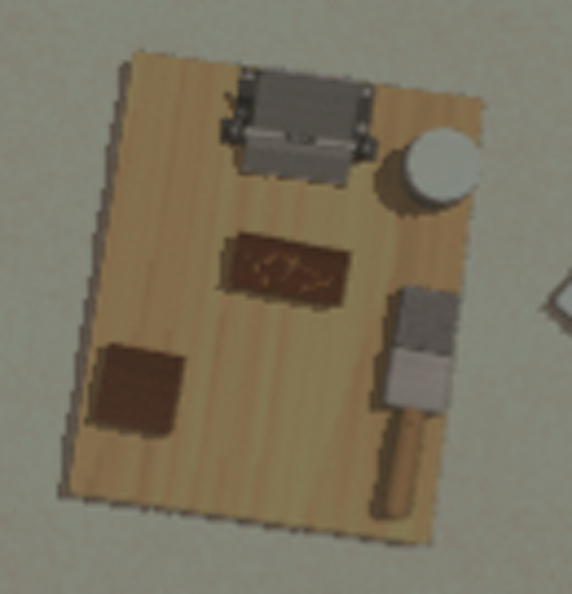

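View pics/c2.png

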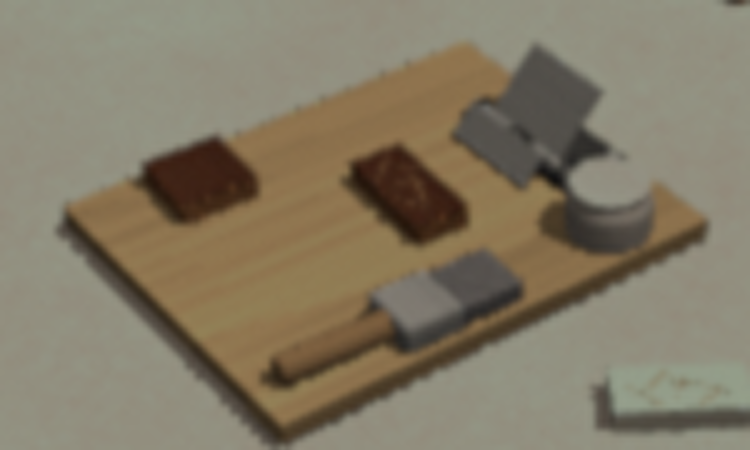

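The crop shows an almost square, centred block: about 62 mm short of the stop, board y about -3 mm, and yawed -0.03 rad relative to the board. The flap is shut. The plan has two stages:
1. Pre-push the block about 33 mm with two spread fingertips, which also squares it.
2. Turn 90°, then press the plate and push the block home.

```bash
python3 -m crank '{"angular":[[0,0,0.12],[0,0,0.255],[0,0,0.255],[0,0,0.255],[0,0,0.255],[0,0,0.255],[0,0,0.255],[0,0,0.255]],"travel":[[12,-40,0],[25,-80,0],[37,-120,0],[50,-160,0],[62,-200,0],[75,-240,0],[87,-280,0],[99,-318,0]],"hand":[45,45,45,45,45,45,45,45]}' 20
python3 -m crank '{"angular":[[0,0,0],[0,0,0],[0,0,0],[0,0,0],[0,0,0],[0,0,0],[0,0,0],[0,0,0]],"travel":[[12,-40,0],[24,-80,0],[36,-120,0],[48,-160,-15],[60,-195,-30],[72,-230,-50],[84,-265,-60],[95,-300,-80]],"hand":[45,45,45,45,45,45,45,45]}'
python3 -c "
from h import *
s=sense();print(s['t'],s['tool_pos'],s['orientation'],s['qpos'].round(2),s['finger_gap'],s['wrist_force'])"
```

```text
t: 0.87
tool_pos: [347.9, 280.5, 222.6]
orientation: [0.069, 0.998, 0.0, 0.0]
wrist_force: [1.3, 0.4, -0.2]
finger_gap: 45.9
finger_force: 0.0
t: 1.53
tool_pos: [444.1, -19.3, 142.7]
orientation: [0.069, 0.998, 0.0, 0.001]
wrist_force: [0.7, -0.4, 0.6]
finger_gap: 45.3
finger_force: 0.0
1.5333 [444.13171041 -19.32972215 142.7083305 ] [6.88975113e-02 9.97622829e-01 7.87005559e-05 1.34807308e-03] [-0.04  0.47  0.02  2.15 -0.02  0.51  1.43] 45.33855566205126 [ 0.66452728 -0.37162985  0.5805052 ]
```

```bash
python3 -m crank '{"angular":[[0,0,0],[0,0,0],[0,0,0],[0,0,0],[0,0,0]],"travel":[[-1,-22,-20],[-1,-22,-55],[-1,-22,-80],[-1,-22,-97],[-1,-22,-97]],"hand":[45,45,45,45,45]}'
python3 -m crank '{"angular":[[0,0,0],[0,0,0],[0,0,0],[0,0,0],[0,0,0],[0,0,0],[0,0,0],[0,0,0]],"travel":[[8,-1,0],[16,-2,0],[23,-3,0],[30,-4,0],[36,-5,0],[42,-6,0],[47,-6.5,0],[51,-7,0]],"hand":[45,45,45,45,45,45,45,45]}'
python3 -m crank '{"angular":[[0,0,0],[0,0,0],[0,0,0]],"travel":[[0,0,0],[-12,2,0],[-25,3,35]],"hand":[45,45,45]}'
python3 - <<'E'
from h import *
for n in('top','side'):
    f=grab_frame(n);im=f['frame'][:,:,::-1]
    if n=='top': a=im[140:290,270:420]
    else: a=im[160:260,230:400]
    cv2.imwrite(f'pics/{n}2.png',cv2.resize(a,None,fx=4,fy=4,interpolation=cv2.INTER_CUBIC))
f=grab_frame('side');hsv=cv2.cvtColor(f['frame'],cv2.COLOR_RGB2HSV)
E
cd pics; python3 -c "
import cv2,numpy as np
a=cv2.imread('top2.png');b=cv2.imread('side2.png');h=400
r=lambda i:cv2.resize(i,(400,int(i.shape[0]*400/i.shape[1])))
cv2.imwrite('m2.png',cv2.hconcat([r(a),cv2.copyMakeBorder(r(b),0,400-r(b).shape[0],0,0,0)]))"
```

```text
t: 1.95
tool_pos: [439.7, -39.5, 42.8]
orientation: [0.069, 0.998, -0.0, -0.003]
wrist_force: [-0.9, 0.1, 0.8]
finger_gap: 45.0
finger_force: 0.0
t: 2.62
tool_pos: [493.4, -46.4, 45.8]
orientation: [0.069, 0.998, 0.0, 0.0]
wrist_force: [-1.4, 0.9, 1.1]
finger_gap: 45.0
finger_force: 0.5
t: 2.87
tool_pos: [464.4, -42.9, 75.8]
orientation: [0.069, 0.998, -0.0, -0.005]
wrist_force: [-0.7, -0.0, 1.2]
finger_gap: 44.8
finger_force: 0.0
```

View pics/m2.png

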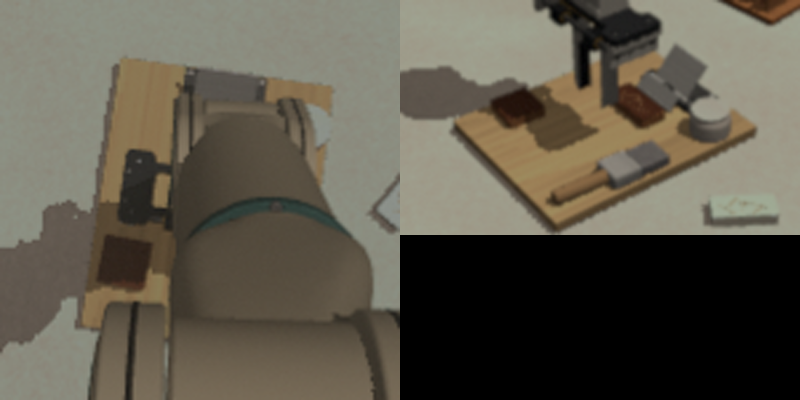

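The side view shows the block pushed up close to the flap without touching it; the arm hides the top view. Next I'll rise, turn -90° and open the fingers above the clip.

```bash
python3 -m crank '{"angular":[[0,0,0],[0,0,-0.12],[0,0,-0.24],[0,0,-0.36],[0,0,-0.48],[0,0,-0.6],[0,0,-0.72],[0,0,-0.84]],"travel":[[0,0,30],[0,0,60],[15,-2,60],[30,-4,60],[45,-6,60],[60,-9,60],[73,-12,60],[73,-12,60]],"hand":[45,45,60,80,94,94,94,94]}'
python3 -m crank '{"angular":[[0,0,-0.12],[0,0,-0.24],[0,0,-0.36],[0,0,-0.48],[0,0,-0.6],[0,0,-0.72],[0,0,-0.731],[0,0,-0.731]],"travel":[[0,0,0],[0,0,0],[0,0,0],[0,0,0],[0,0,0],[0,0,0],[0,0,0],[0,0,0]],"hand":[94,94,94,94,94,94,94,94]}'
python3 - <<'E'
from h import *
s=sense();q=s['orientation'];print(s['t'],s['tool_pos'].round(1),q.round(3),s['finger_gap'],'yaw y-axis',np.degrees(2*np.arctan2(q[1],q[0]))-90)
f=grab_frame('side');im=f['frame'];hsv=cv2.cvtColor(im,cv2.COLOR_RGB2HSV)
C=np.array([473.5,-42.5]);y=-.14;ex=np.array([np.cos(y),np.sin(y)]);ey=np.array([-ex[1],ex[0]])
B=lambda x,yy,z:np.r_[C+x*ex+yy*ey,z]
m=cv2.inRange(hsv,(0,90,0),(14,255,90));m[:175]=0;m[260:]=0;m[:,:240]=0;m[:,400:]=0
for c in cv2.findContours(m,0,1)[0]:
    if cv2.contourArea(c)>50:
        q=cv2.approxPolyDP(cv2.convexHull(c),2.5,True).reshape(-1,2);w=ray(f,q,36)-C
        print(q.tolist(),np.c_[w@ex,w@ey].round(1).tolist())
# overlay of check points
a=cv2.resize(im[160:260,250:390,::-1],None,fx=5.5,fy=5.5,interpolation=cv2.INTER_CUBIC)
P=[B(sx*150,sy*120,20) for sx in(1,-1) for sy in(1,-1)]+[B(95,45,20),B(95,-45,20),B(139,33,68),B(139,-33,68)]+[B(64,35,36),B(64,-41,36),B(28,35,36),B(28,-41,36)]
for u,v in proj(f,P): cv2.circle(a,(int((u-250)*5.5+2.5),int((v-160)*5.5+2.5)),3,(0,0,255),-1)
cv2.imwrite('pics/s3.png',a)
E
```

```text
t: 3.68
tool_pos: [544.3, -56.1, 140.3]
orientation: [0.472, 0.882, 0.0, 0.002]
wrist_force: [0.4, 0.1, 0.1]
finger_gap: 81.4
finger_force: 0.0
t: 4.35
tool_pos: [540.9, -55.3, 140.0]
orientation: [0.753, 0.658, -0.0, 0.0]
wrist_force: [0.4, 0.3, -0.6]
finger_gap: 94.1
finger_force: 0.0
4.35 [540.9 -55.3 140. ] [ 0.753  0.658 -0.     0.   ] 94.08933302043012 yaw y-axis -7.731670118535149
[[284, 198], [290, 208], [276, 213], [269, 203]] [[-48.4, 94.3], [-61.0, 40.9], [-106.5, 44.9], [-97.8, 99.5]]
[[319, 199], [328, 196], [342, 207], [332, 213], [319, 203]] [[33.2, 26.5], [64.0, 22.8], [63.9, -46.7], [23.2, -52.2], [21.4, 10.0]]
```

View pics/s3.png

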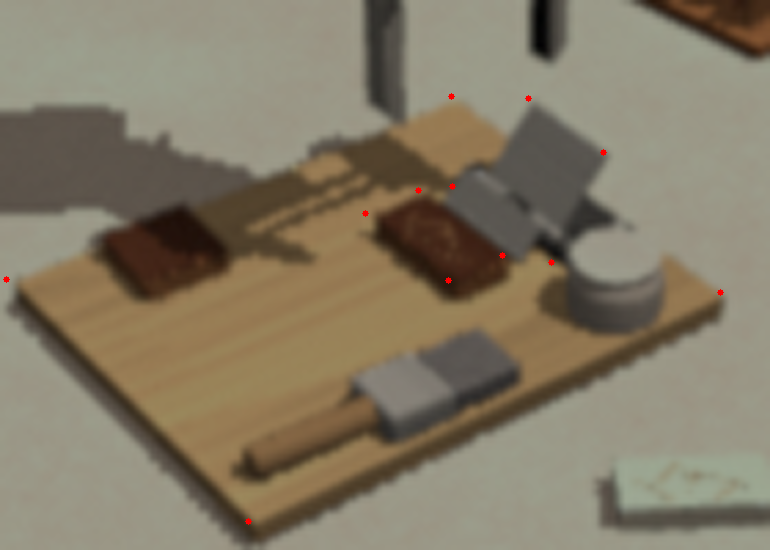

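The projected points sit about 2 px off everywhere, which is calibration bias. Relative to the board, the block front is about 30 mm before the stop and square. Now I'll press the plate.

```bash
python3 -m crank '{"angular":[[0,0,0],[0,0,0],[0,0,0],[0,0,0],[0,0,0],[0,0,0],[0,0,0],[0,0,0]],"travel":[[0,0,-30],[0,0,-55],[0,0,-65],[0,0,-73],[0,0,-80],[0,0,-86],[0,0,-91],[0,0,-95]],"hand":[94,94,94,94,94,94,94,94]}'
python3 -m crank '{"angular":[[0,0,0],[0,0,0]],"travel":[[0,0,0],[0,0,0]],"hand":[94,94]}'
python3 - <<'E'
from h import *
f=grab_frame('side');cv2.imwrite('pics/s4.png',cv2.resize(f['frame'][150:260,250:390,::-1],None,fx=5.4,fy=5.4,interpolation=cv2.INTER_CUBIC))
E
```

```text
t: 5.07
tool_pos: [543.7, -56.1, 47.0]
orientation: [0.754, 0.657, 0.002, 0.002]
wrist_force: [1.3, 1.1, 8.2]
finger_gap: 93.5
finger_force: 3.8
t: 5.23
tool_pos: [543.7, -56.1, 47.2]
orientation: [0.754, 0.657, 0.002, 0.002]
wrist_force: [0.7, -0.7, 7.3]
finger_gap: 93.9
finger_force: 3.3
```

View pics/s4.png

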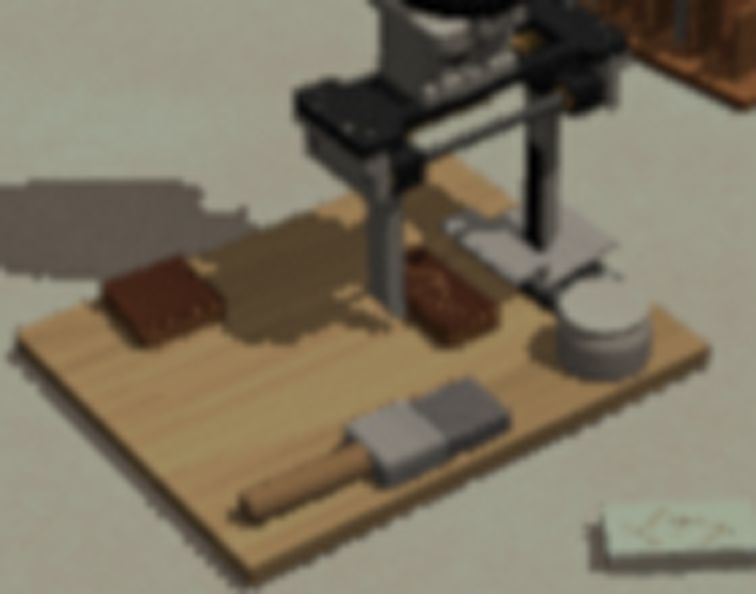

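The plate is pressed nearly level and the lip is raised clear; finger B stands behind the block. I'll press about 2 mm more, then push while narrowing the gap slightly.

```bash
python3 -m crank '{"angular":[[0,0,0],[0,0,0],[0,0,0],[0,0,0],[0,0,0],[0,0,0],[0,0,0],[0,0,0]],"travel":[[0,0,-1.5],[0,0,-2.5],[3,-0.4,-2.5],[6,-0.8,-2.5],[9,-1.2,-2.5],[12,-1.7,-2.5],[15,-2.1,-2.5],[15,-2.1,-2.5]],"hand":[94,94,94,93,92,91,90,90]}'
python3 - <<'E'
from h import *
f=grab_frame('side');cv2.imwrite('pics/s5.png',cv2.resize(f['frame'][170:230,300:390,::-1],None,fx=8,fy=8,interpolation=cv2.INTER_CUBIC))
E
```

```text
t: 5.95
tool_pos: [555.9, -57.4, 44.0]
orientation: [0.754, 0.657, 0.0, -0.0]
wrist_force: [-2.8, 1.4, 4.5]
finger_gap: 90.0
finger_force: 2.8
```

View pics/s5.png

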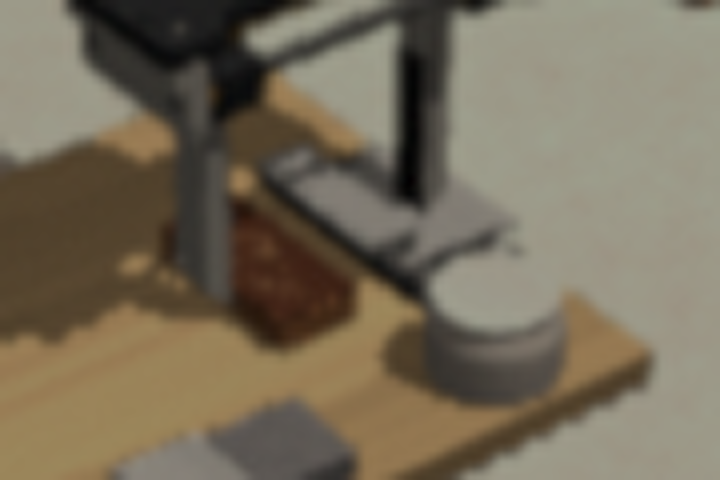

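The plate is level, the lip is clear and the block is square in front of it. I'll push it home.

```bash
python3 -m crank '{"angular":[[0,0,0],[0,0,0],[0,0,0],[0,0,0],[0,0,0],[0,0,0],[0,0,0],[0,0,0]],"travel":[[3,-0.4,0],[6,-0.8,0],[9,-1.2,0],[12,-1.7,0],[15,-2.1,0],[17,-2.4,0],[18.5,-2.6,0],[18.5,-2.6,0]],"hand":[90,89,88,87,86,85,84,84]}'
python3 - <<'E'
from h import *
f=grab_frame('side');cv2.imwrite('pics/s6.png',cv2.resize(f['frame'][170:230,300:390,::-1],None,fx=8,fy=8,interpolation=cv2.INTER_CUBIC))
E
```

```text
t: 6.67
tool_pos: [574.6, -60.1, 43.1]
orientation: [0.754, 0.657, 0.0, 0.0]
wrist_force: [-1.9, 1.2, 5.1]
finger_gap: 83.9
finger_force: 3.1
```

View pics/s6.png

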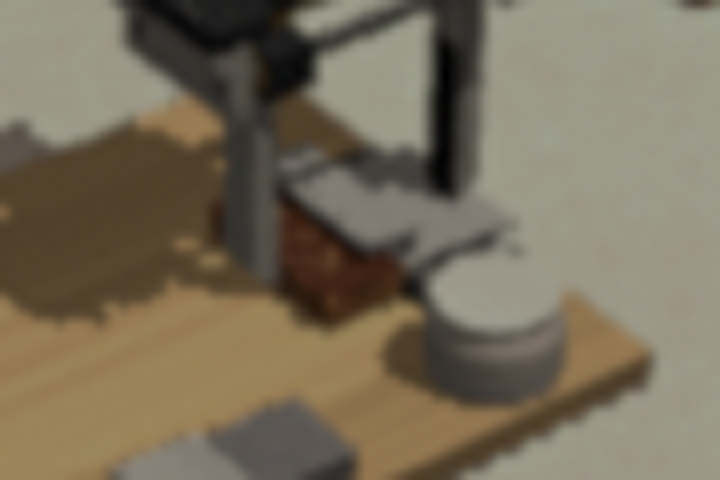

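The block is under the lip, but there is no stop contact force yet. I'll push in small increments and watch the force.

```bash
python3 -m crank '{"angular":[[0,0,0],[0,0,0],[0,0,0]],"travel":[[1,-0.1,0],[2,-0.3,0],[2,-0.3,0]],"hand":[83,82,82]}'
python3 -m crank '{"angular":[[0,0,0],[0,0,0],[0,0,0]],"travel":[[0.5,-0.1,0],[1,-0.1,0],[1,-0.1,0]],"hand":[81,80,80]}'
```

```text
t: 6.97
tool_pos: [573.8, -59.9, 42.8]
orientation: [0.754, 0.657, -0.001, -0.002]
wrist_force: [-7.2, 0.2, 8.2]
finger_gap: 81.9
finger_force: 5.6
t: 7.22
tool_pos: [572.9, -59.7, 42.7]
orientation: [0.754, 0.657, -0.002, -0.004]
wrist_force: [-8.9, 0.8, 10.4]
finger_gap: 80.1
finger_force: 7.4
```

The finger position held at 60.6 to 60.8 mm while the force rose, so the block is home. I'll back finger B off while holding the flap, then lift slowly so the flap closes.

```bash
python3 -m crank '{"angular":[[0,0,0],[0,0,0],[0,0,0],[0,0,0]],"travel":[[-2,0.3,0],[-4,0.6,0],[-5,0.7,0],[-5,0.7,0]],"hand":[83,86,88,88]}'
python3 -m crank '{"angular":[[0,0,0],[0,0,0],[0,0,0],[0,0,0],[0,0,0],[0,0,0],[0,0,0],[0,0,0]],"travel":[[0,0,2],[0,0,4],[0,0,6],[0,0,8],[0,0,10],[0,0,12],[0,0,15],[0,0,20]],"hand":[88,88,88,88,88,88,88,88]}'
python3 -m crank '{"angular":[[0,0,0],[0,0,0],[0,0,0],[0,0,0],[0,0,0],[0,0,0],[0,0,0],[0,0,0]],"travel":[[0,0,15],[0,0,45],[0,0,80],[0,0,120],[0,40,150],[0,80,150],[0,120,150],[0,160,150]],"hand":[88,88,88,88,88,88,88,88]}'
python3 -m crank '{"angular":[[0,0,0],[0,0,0],[0,0,0],[0,0,0],[0,0,0],[0,0,0],[0,0,0]],"travel":[[-5,40,0],[-10,80,0],[-15,120,0],[-20,160,0],[-25,200,0],[-25,200,0],[-25,200,0]],"hand":[88,88,88,88,88,88,88]}'
python3 - <<'E'
from h import *
f=grab_frame('side');a=cv2.resize(f['frame'][165:245,280:390,::-1],(550,400),interpolation=cv2.INTER_CUBIC)
t=grab_frame('top')['frame'][:,:,::-1];b=cv2.resize(t[155:225,320:364],(250,400),interpolation=cv2.INTER_CUBIC)
cv2.imwrite('pics/m7.png',cv2.hconcat([a,b]));cv2.imwrite('pics/t7.png',t)
E
```

```text
t: 7.55
tool_pos: [572.5, -59.8, 43.1]
orientation: [0.754, 0.657, 0.0, 0.0]
wrist_force: [-1.6, -0.0, 3.0]
finger_gap: 88.5
finger_force: 1.5
t: 8.22
tool_pos: [572.6, -59.8, 63.0]
orientation: [0.754, 0.657, 0.0, 0.0]
wrist_force: [0.7, -0.3, 0.5]
finger_gap: 88.1
finger_force: 0.0
t: 8.88
tool_pos: [573.1, 100.0, 214.7]
orientation: [0.755, 0.656, 0.002, 0.001]
wrist_force: [0.6, 0.3, 0.1]
finger_gap: 88.1
finger_force: 0.0
t: 9.47
tool_pos: [546.3, 301.9, 212.7]
orientation: [0.752, 0.659, 0.0, -0.0]
wrist_force: [0.7, -0.7, -0.3]
finger_gap: 87.8
finger_force: 0.0
```

View pics/m7.png

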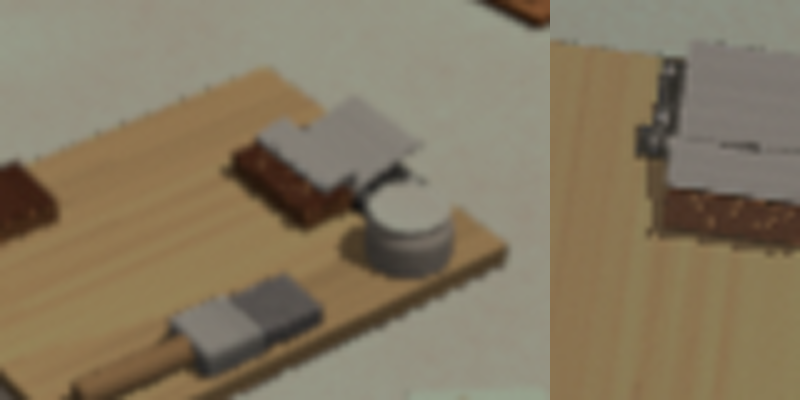

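The flap rests on the block, which looks square. I'll check the block's rear edge in the top view: it should sit at board x of about 59 when home.

Run:
```python
from h import *
f=grab_frame('top');hsv=cv2.cvtColor(f['frame'],cv2.COLOR_RGB2HSV)
C=np.array([473.5,-42.5]);y=-.14;ex=np.array([np.cos(y),np.sin(y)]);ey=np.array([-ex[1],ex[0]])
m=cv2.inRange(hsv,(0,70,0),(15,255,95));m[:180]=0;m[205:]=0;m[:,:330]=0;m[:,:][:,380:]=0
c=max(cv2.findContours(m,0,1)[0],key=cv2.contourArea);r=rect(c);w=ray(f,r,36)-C
print(r.round(1).tolist(),np.c_[w@ex,w@ey].round(1).tolist())
x,yy,ww,h=cv2.boundingRect(c)
e=np.array([(u,np.nonzero(m[:,u])[0].max()+.5) for u in range(x+2,x+ww-2)]);w=ray(f,e,36)-C
p=np.polyfit(w@ey,w@ex,1);print('rear slope',p)
```

```text
[[339.0, 185.0], [366.0, 185.0], [366.0, 197.0], [339.0, 197.0]] [[84.9, 37.9], [95.7, -39.8], [60.8, -44.1], [50.0, 33.2]]
rear slope [-1.37085373e-03  5.73336358e+01]
```

The rear edge reads 57.3 mm, and the block's visible rear face accounts for about 2.4 mm of that, so it is home to within tolerance. The slope is about 0, so it is also square. Handing in.

```bash
python3 -c "
from rig import *
print(sense()['joint_vel'].round(3)); print(hand_in())"
```

```text
[ 0.016 -0.003  0.001  0.004 -0.005  0.    -0.002]
the job is handed in; nothing more can be done
None
```

The job is handed in, with no verdict shown: the block was pushed square against the stop bar, the flap closed on it, and the arm was clear; final checks put the block within about 2 mm of home, and I did not measure the flap angle or re-measure the bystanders.

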